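Shut down the jeweller's torch station

TASK

Soldering is over: shut the torch station down in the safe order by pressing the blue oxygen button, then the red fuel-gas button, then the yellow fume-extractor button, each lightly with a fingertip until it is fully down, where it stays. Grasp and lift nothing: do not shift the loose extractor and leave the flux jar, the ring cone and the brush where they are. Finish with the gripper clear of everything.

Things in the scene. Friction and masses are not known exactly. Their poses are not given: they have to be found in the camera images.
- oxygen_valve: oxygen shut-off valve, screwed to the bench (fixed, but its place and yaw differ each time): steel base plate 100 x 80 mm, 8 mm thick, a brass block 54 x 56 mm up to 44 mm height, then a blue collar 48 mm across up to 60 mm. A copper pipe leaves on its +x side, reaching 72 mm from the centre and 32 mm high. Origin: centre of the plate's underside, on the bench; z up. The blue button stands on its vertical centre line, the highest part
- oxygen_button_top (a point): centre of the flat top of the blue button on the oxygen valve: a round mushroom cap 40 mm across and 14 mm thick, top 97 mm above the bench when up. It moves with the button
- oxygen_button (a joint): travel of the blue button, m: 0 is up, 0.010 fully down; it moves straight down. It yields to about 3.5 N, has no spring and stays where it is left; the cap sits on a rubber cushion on top of this, so its top first gives about 1.8 mm, then the button travels, and at its end stop the cap yields up to 6 mm more at 2 N per mm and springs back when let go. A light press stays under 15 N; bottoming the cushion is too hard. It starts up (0 to 0.001)
- fuel_valve: fuel-gas shut-off valve, screwed to the bench (fixed, but its place and yaw differ each time): steel base plate 100 x 80 mm, 8 mm thick, a brass block 54 x 56 mm up to 44 mm height, then a red collar 48 mm across up to 60 mm. A copper pipe leaves on its +x side, reaching 72 mm from the centre and 32 mm high. Origin: centre of the plate's underside, on the bench; z up. The red button stands on its vertical centre line, the highest part
- fuel_button_top (a point): centre of the flat top of the red button on the fuel-gas valve: a round mushroom cap 40 mm across and 14 mm thick, top 97 mm above the bench when up. It moves with the button
- fuel_button (a joint): travel of the red button, m: 0 is up, 0.010 fully down; it moves straight down. It yields to about 3.5 N, has no spring and stays where it is left; the cap sits on a rubber cushion on top of this, so its top first gives about 1.8 mm, then the button travels, and at its end stop the cap yields up to 6 mm more at 2 N per mm and springs back when let go. A light press stays under 15 N; bottoming the cushion is too hard. It starts up (0 to 0.001)
- extractor: downdraft fume extractor, a loose grey metal box 150 (x) x 120 (y) mm, top 55 mm above the bench, on rubber feet, about 0.9 kg, with a black perforated grille on the +x part of its top. Origin: centre of its underside; z up. Its yellow button stands 45 mm to -x of the centre, on a yellow collar 48 mm across
- extractor_button_top (a point): centre of the flat top of the yellow button on the extractor: a round mushroom cap 40 mm across and 14 mm thick, top 97 mm above the bench when up. It moves with the button
- extractor_button (a joint): travel of the yellow button, m: 0 is up, 0.010 fully down; it moves straight down. It yields to about 3.5 N, has no spring and stays where it is left; the cap sits on a rubber cushion on top of this, so its top first gives about 1.8 mm, then the button travels, and at its end stop the cap yields up to 6 mm more at 2 N per mm and springs back when let go. A light press stays under 15 N; bottoming the cushion is too hard. It starts up (0 to 0.001)
- flux_jar: bystander: small closed jar with a white cap, 40 mm across, 48 mm tall, standing loose beside the fuel-gas valve, its centre about 85 mm from the red button's centre line. Origin: centre of its underside
- ring_cone: bystander: wooden cone with a brass ring on it, 42 mm across its foot, 60 mm tall, standing loose beside the oxygen valve, its centre about 85 mm from the blue button's centre line. Origin: centre of its underside
- brush: bystander: loose brush 160 mm long lying on the bench on the robot's side of the work, below 30 mm in height. Origin: on the bench below its middle; its x axis runs along it

How it is judged:
By the outcome, as a careful person would: the job done as asked, in the order asked, and still so for the second after the job is handed in, with the robot touching nothing.
It also fails if it takes over 48 s, if anything falls off the work surface, if the arm or the gripper's body presses on something with over 40 N, if the wrist force passes 120 N, or if a joint passes its speed limit or range.

ROBOT

A 6-joint arm with a two-finger parallel gripper is mounted at the origin on the work surface. World frame = base frame: x ahead of the robot, y to its left, z up, the work surface at z = 0. Lengths are in mm, angles in rad, forces in N, time in s.
With the tool pointing down it reaches from about 275 to 750 mm from the base axis. Payload 10.2 kg.
Tool frame: the origin (TCP) lies at the very end of the fingers, on their centre line; the grasp point (between the pads) lies 19 mm behind it; z points along the fingers, y is the line along which they close (so a half turn about z gives the same grasp; the last joint's range is limited). The gripper opens to 85 mm and grips with 20 to 120 N. Pads are 22 mm wide; open, the fingers measure 114 mm over their backs; the gripper's body (76 mm by 85 mm) begins 54 mm behind the grasp point. The pads swing forward as they close: fully open they stand 13 mm farther back than shut.
Start: joints at [-1.441, 0.313, 1.498, -0, 1.331, -0.223], TCP at [181.389, -492.676, 231.294] pointing down, gripper open.
Joint ranges: [-2.94, 2.94], [-0.97, 2.17], [0.19, 2.56], [-1.23, 4.37], [0.02, 3.11], [-2.88, 2.88]. Speed limits (rad/s): [2.39, 2.39, 3.01, 3.14, 3.14, 3.14].

INTERFACE

Orientations are given as a unit quaternion [w, x, y, z].
In Python, from cell import r, cams gives the robot as it stands.
- The arm moves only by the tool carry_out, never from a script. Its arguments are lists of equal length, an entry for each row: "delta_pos": the shift along the tool's x, y, z in units of 0.75 m (1.0 is 0.75 m), a list of three; "twist": the turn, a rotation vector about the tool's x, y, z in units of pi rad (1.0 is pi rad), a list of three; "jaw": the closure, from -1 (fully open) to 1 (shut). A call has 1 to 8 rows; each row is the pose to reach, as a shift and turn from the pose commanded when the call began, along the tool's axes at that moment, turning the shorter way round; what a row does not reach only later rows make up. A row lasts 1/12 s, in which the tool goes at most 41.7 mm and 7.16 degrees, less where a joint would pass 70% of its speed; a pose out of reach is approached as far as the arm can. A call with a number of a shift or a turn outside -1 to 1 is refused whole. A call with a gripper value outside its range is refused whole. The fingers move at their own pace and stop on an object; the grip force is fixed at half the most. Time passes only in rows, so rows that repeat a pose let the fingers close. It gives the time, the measured TCP pose, the force, the opening and the grip force at its end, in the units of the state.
- r.get_state(): the state, without advancing time (a new reading comes with each control period).
- cams.capture(name): name is "scene" or "top"; returns a dict with "image" (400x640x3 uint8, red, green, blue), "K" (3x3 intrinsics, pixels), "extrinsics" (4x4, takes a point from camera to world coordinates). Camera axes: x right, y up, looking along -z (the intrinsics and any distortion apply to the point x, -y, -z); pixel columns grow to the right and rows downward; lengths in mm; the calibration is good to about 2 mm. A picture is of the moment at which its call begins. There is no depth.
- r.finish_job(): hands the job in; it is judged then, once.
The state is a dict: "time": time; "joints": joint angles; "joint_velocities": joint speeds; "tau": joint torques, N m; "position": TCP position; "eef_rot": TCP orientation; "wrist_force": force on the tool from outside, world axes, zero at the start; "ft_torque": the same for the moment, N m; "opening": finger opening in mm; "grip_force": force on a finger pad.
Only numpy, scipy, OpenCV 4.12 (cv2) and the standard library are available. Lean on these libraries where they do the work, as an engineer would, in place of code of your own. Each camera call takes 0.05 s, during which the arm holds its last target. There are 200 camera calls.

## Working session

There is one attempt and no reset: what is moved stays moved. The work goes in short steps, Python scripts to look and compute and a tool call to move; the robot and the scene stay as the last step left them, time stands still between calls to the robot, and variables do not carry over. Pictures are saved under pics/ and viewed, at most 10 in all, crops included, and the job is handed in when it is done.

Besides the shell and the picture viewer there is one more tool, called after "Emit:" as a command line: name --argument value ..., lists and objects as JSON in quotes. carry_out: Moves the arm, as the interface text tells. Its arguments: {"type":"object","properties":{"delta_pos":{"type":"array","items":{"type":"array","items":{"type":"number"}}},"twist":{"type":"array","items":{"type":"array","items":{"type":"number"}}},"jaw":{"type":"array","items":{"type":"number"}}},"required":["delta_pos","twist","jaw"]}

```bash
mkdir -p pics; python3 - <<'E'
from cell import r,cams
import cv2,numpy as np
s=r.get_state();print({k:np.round(v,3) for k,v in s.items()})
for n in("top","scene"):
    c=cams.capture(n);np.savez(f"pics/{n}0.npz",**{k:c[k] for k in("image","K","extrinsics")})
    cv2.imwrite(f"pics/{n}0.png",c["image"][:,:,::-1]);print(n,c.keys(),c["K"],c["extrinsics"].round(3))
E
```

```text
{'time': np.float64(0.0), 'joints': array([-1.441,  0.313,  1.498, -0.   ,  1.331, -0.223]), 'joint_velocities': array([-0.001,  0.001, -0.001,  0.001, -0.001, -0.003]), 'tau': array([-2.0000e-03, -4.1228e+01, -2.5975e+01, -0.0000e+00,  4.0000e-03,
       -0.0000e+00]), 'position': array([ 181.347, -492.413,  230.729]), 'eef_rot': array([-0.001,  0.984,  0.176,  0.   ]), 'wrist_force': array([ 0.708, -0.77 ,  0.801]), 'ft_torque': array([-0.047,  0.036,  0.012]), 'grip_force': np.float64(0.0), 'opening': np.float64(85.599)}
top dict_keys(['image', 'K', 'extrinsics']) [[467.7527727    0.         320.72389872]
 [  0.         467.7527727  205.77463117]
 [  0.           0.           1.        ]] [[-2.100000e-02  9.950000e-01 -9.700000e-02  3.485310e+02]
 [-1.000000e+00 -2.000000e-02  4.000000e-03  7.038200e+01]
 [ 2.000000e-03  9.700000e-02  9.950000e-01  1.248654e+03]
 [ 0.000000e+00  0.000000e+00  0.000000e+00  1.000000e+00]]
scene dict_keys(['image', 'K', 'extrinsics']) [[418.01643286   0.         320.3834766 ]
 [  0.         418.01643286 198.55761336]
 [  0.           0.           1.        ]] [[ 1.55000e-01 -8.51000e-01  5.01000e-01  9.93055e+02]
 [ 9.88000e-01  1.35000e-01 -7.70000e-02 -3.41670e+01]
 [-2.00000e-03  5.07000e-01  8.62000e-01  9.48026e+02]
 [ 0.00000e+00  0.00000e+00  0.00000e+00  1.00000e+00]]
```

View pics/top0.png

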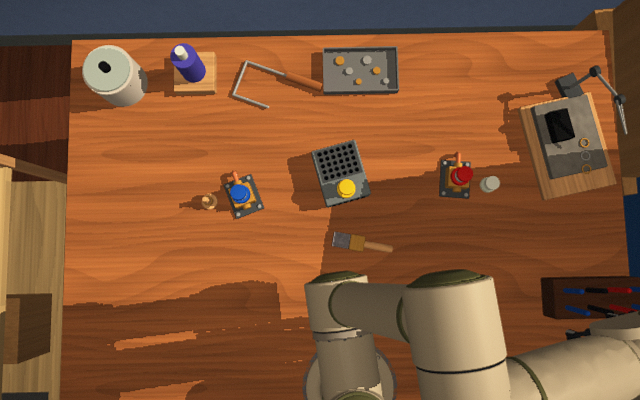

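View pics/scene0.png

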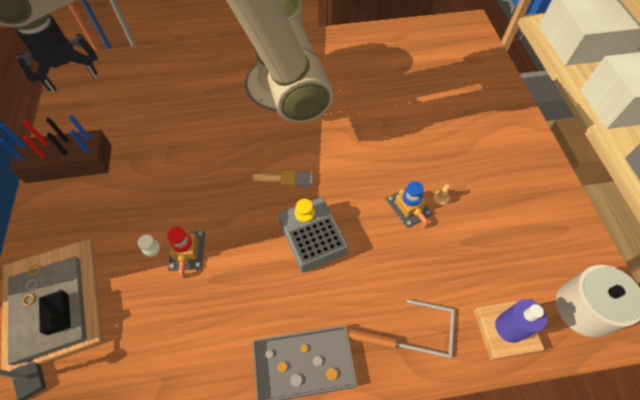

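The top view shows blue at (239,194), yellow at (346,188) and red at (460,175). In the scene view they are at (414,192), (305,209) and (180,238). The cone stands beside blue and the jar beside red. I'll zoom in with masks next.

```bash
cat > h.py <<'E'
import numpy as np
def ray(K,E,u,v):
    d=np.array([(u-K[0,2])/K[0,0],-(v-K[1,2])/K[1,1],-1.]);return E[:3,3],E[:3,:3]@d
def onz(K,E,u,v,z):
    o,d=ray(K,E,u,v);return o+d*(z-o[2])/d[2]
def proj(K,E,p):
    q=E[:3,:3].T@(np.asarray(p)-E[:3,3]);q=q/-q[2]
    return K[0,0]*q[0]+K[0,2],-K[1,1]*q[1]+K[1,2]
E
python3 - <<'E'
import cv2,numpy as np
from h import *
P={"blue":((239,194),(414,192)),"yellow":((346,188),(305,209)),"red":((460,175),(180,238))}
rng={"blue":[(100,125)],"yellow":[(24,34)],"red":[(0,5),(172,180)]}
rows=[]
for i,n in enumerate(("top","scene")):
    c=np.load(f"pics/{n}0.npz");im=c["image"];K,E=c["K"],c["extrinsics"];hsv=cv2.cvtColor(im,cv2.COLOR_RGB2HSV)
    row=[]
    for b,p in P.items():
        u,v=p[i];m=np.zeros(im.shape[:2],np.uint8)
        for lo,hi in rng[b]: m|=cv2.inRange(hsv,(lo,150,60),(hi,255,255))
        w=np.zeros_like(m);w[v-20:v+20,u-20:u+20]=255;m&=w
        k,l,st,ce=cv2.connectedComponentsWithStats(m);j=1+st[1:,4].argmax();blob=(l==j)
        V=hsv[:,:,2][blob];th=cv2.threshold(V.reshape(-1,1),0,255,cv2.THRESH_OTSU)[0]
        br=(blob&(hsv[:,:,2]>th)).astype(np.uint8)
        mo=cv2.moments(br,True);cu,cv_=mo['m10']/mo['m00'],mo['m01']/mo['m00']
        print(n,b,"blob",st[j],ce[j].round(1),"bright",th,br.sum(),round(cu,1),round(cv_,1),cv2.boundingRect(br),"z97:",onz(K,E,cu,cv_,97).round(1))
        row.append(cv2.resize(im[v-20:v+20,u-20:u+20],(260,260),interpolation=cv2.INTER_NEAREST))
    rows.append(np.hstack(row))
cv2.imwrite("pics/m.png",np.vstack(rows)[:,:,::-1])
E
```

```text
top blue blob [230 185  20  18 264] [239.6 193.2] bright 157.0 227 239.8 192.3 (231, 185, 19, 17) z97: [498.1 266.3  97. ]
top yellow blob [340 180  15  17 173] [347.2 187.3] bright 246.0 25 350.8 189.2 (343, 181, 12, 16) z97: [500.4  -9.2  97. ]
top red blob [451 166  22  19 295] [461.8 175. ] bright 128.0 238 462.8 174.5 (452, 166, 21, 19) z97: [ 531.6 -289.2   97. ]
scene blue blob [404 182  19  23 240] [413.4 192. ] bright 159.0 210 413.0 191.1 (404, 182, 19, 22) z97: [512.5 262.9  97. ]
scene yellow blob [295 200  16  21 238] [302.7 209.5] bright 247.0 198 302.3 209.3 (295, 200, 16, 20) z97: [520.2  -4.5  97. ]
scene red blob [167 227  24  25 363] [178.1 238.3] bright 151.0 263 176.9 236.8 (167, 227, 23, 23) z97: [ 546.2 -292.    97. ]
```

View pics/m.png

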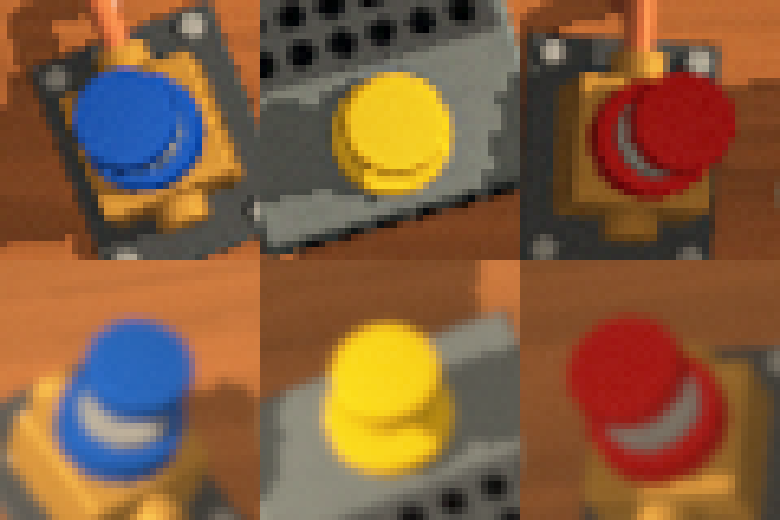

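The crops show each cap's top disc clear of its collar, in both views. I'll triangulate the disc centres and check them by projecting 20 mm circles back.

```bash
python3 - <<'E'
import cv2,numpy as np
from h import *
P={"blue":((237.3,191.5),(414.9,187.8)),"yellow":((346.4,186.1),(303.7,204.8)),"red":((465,173.1),(175.7,233.8))}
C=[np.load(f"pics/{n}0.npz") for n in("top","scene")]
C=[(c["image"],c["K"],c["extrinsics"]) for c in C]
B={};rows=[[],[]]
for b,p in P.items():
    A=0;y=0
    for (im,K,E),q in zip(C,p):
        o,d=ray(K,E,*q);d/=np.linalg.norm(d);M=np.eye(3)-np.outer(d,d);A=A+M;y=y+M@o
    t=np.linalg.solve(A,y)
    z=[onz(K,E,*q,97) for (im,K,E),q in zip(C,p)];m=np.mean(z,0)
    print(b,"tri",t.round(1),"top",z[0].round(1),"scene",z[1].round(1),"mean",m.round(1))
    for i,(im,K,E) in enumerate(C):
        u,v=map(int,p[i]);u-=20;v-=20;s=cv2.resize(im[v:v+40,u:u+40],(260,260),interpolation=cv2.INTER_NEAREST)
        pts=np.array([proj(K,E,m+20*np.array([np.cos(a),np.sin(a),0])) for a in np.linspace(0,6.3,60)])
        cv2.polylines(s,[(((pts-[u,v])+.5)*6.5).astype(np.int32)],True,(0,255,0),1);rows[i].append(s)
cv2.imwrite("pics/m2.png",np.vstack([np.hstack(x) for x in rows])[:,:,::-1])
E
```

```text
blue tri [500.9 272.7  91.1] top [500.3 272.5  97. ] scene [504.2 269.8  97. ] mean [502.3 271.1  97. ]
yellow tri [508.4   0.8  95.9] top [508.3   1.5  97. ] scene [5.089e+02 2.000e-01 9.700e+01] mean [508.6   0.9  97. ]
red tri [ 535.7 -296.2   92.3] top [ 534.9 -294.8   97. ] scene [ 538.2 -294.7   97. ] mean [ 536.6 -294.8   97. ]
```

View pics/m2.png

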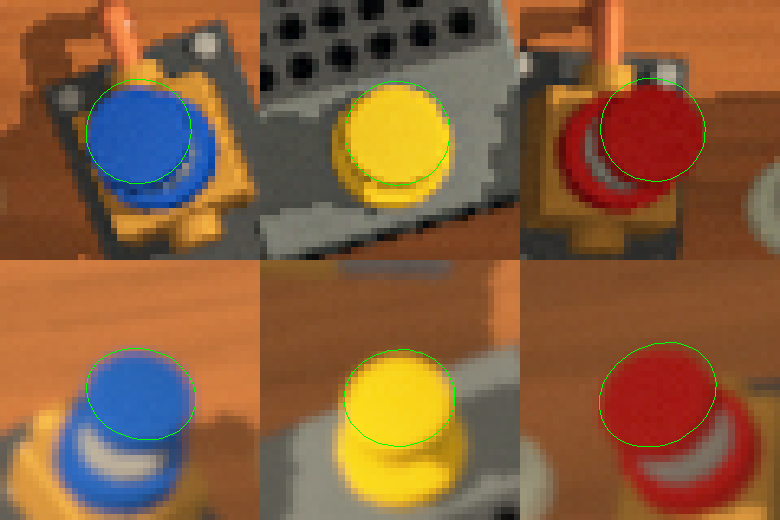

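The circles fit to within about 2 mm. Centres are blue (502,271), yellow (508,1) and red (536,-295). I'm moving to blue at the current height and closing the jaw on the way.

Emit:
carry_out --delta_pos '[[0.7535, -0.8076, 0], [0.7535, -0.8076, 0], [0.7535, -0.8076, 0], [0.7535, -0.8076, 0], [0.7535, -0.8076, 0], [0.7535, -0.8076, 0], [0.7535, -0.8076, 0], [0.7535, -0.8076, 0]]' --twist '[[0, 0, 0], [0, 0, 0], [0, 0, 0], [0, 0, 0], [0, 0, 0], [0, 0, 0], [0, 0, 0], [0, 0, 0]]' --jaw '[1, 1, 1, 1, 1, 1, 1, 1]'

```text
time: 0.77
position: [310.7, -183.4, 231.2]
eef_rot: [0.0, 0.985, 0.175, 0.0]
wrist_force: [1.5, -1.4, -0.2]
opening: 0.4
grip_force: 0.0
```

```bash
cat > g.py <<'E'
import sys,numpy as np
from cell import r
from scipy.spatial.transform import Rotation as R
s=r.get_state();q=s["eef_rot"];M=R.from_quat(np.roll(q,-1)).as_matrix()
print("t",round(s["time"],2),s["position"].round(1),"q",q.round(4),"F",s["wrist_force"].round(1),"open",round(float(s["opening"]),1),"j",s["joints"].round(2))
for a in sys.argv[1:]:
    t=np.array(eval(a));print(a,(M.T@(t-s["position"])/750).round(4))
E
python3 g.py "(502,271,231)" "(502,271,115)"
```

```text
t 0.77 [ 310.7 -183.4  231.2] q [0.000e+00 9.845e-01 1.751e-01 1.000e-04] F [ 1.5 -1.4 -0.2] open 0.4 j [-0.86 -0.06  1.93  0.    1.28  0.36]
(502,271,231) [ 4.484e-01 -4.807e-01  3.000e-04]
(502,271,115) [ 0.4484 -0.4808  0.155 ]
```

Emit:
carry_out --delta_pos '[[0.44, -0.475, 0], [0.44, -0.475, 0], [0.44, -0.475, 0], [0.44, -0.475, 0], [0.44, -0.475, 0], [0.44, -0.475, 0], [0.44, -0.475, 0], [0.44, -0.475, 0]]' --twist '[[0, 0, 0], [0, 0, 0], [0, 0, 0], [0, 0, 0], [0, 0, 0], [0, 0, 0], [0, 0, 0], [0, 0, 0]]' --jaw '[1, 1, 1, 1, 1, 1, 1, 1]'

```text
time: 1.43
position: [438.8, 124.7, 231.2]
eef_rot: [0.0, 0.984, 0.176, -0.0]
wrist_force: [1.1, -0.4, 0.8]
opening: 0.1
grip_force: 0.0
```

```bash
python3 g.py "(502,271,231)" "(502,271,115)"
```

```text
t 1.43 [438.8 124.7 231.2] q [ 0.      0.9844  0.1757 -0.    ] F [ 1.1 -0.4  0.8] open 0.1 j [ 0.02  0.16  1.69 -0.    1.29  1.24]
(502,271,231) [ 0.1466 -0.1538  0.0002]
(502,271,115) [ 0.1466 -0.1538  0.1549]
```

Emit:
carry_out --delta_pos '[[0.145, -0.152, 0], [0.145, -0.152, 0], [0.145, -0.152, 0], [0.145, -0.152, 0], [0.145, -0.152, 0.14], [0.145, -0.152, 0.14], [0.145, -0.152, 0.14], [0.145, -0.152, 0.14]]' --twist '[[0, 0, 0], [0, 0, 0], [0, 0, 0], [0, 0, 0], [0, 0, 0], [0, 0, 0], [0, 0, 0], [0, 0, 0]]' --jaw '[1, 1, 1, 1, 1, 1, 1, 1]'

```text
time: 2.1
position: [498.7, 266.3, 121.1]
eef_rot: [0.001, 0.984, 0.176, -0.005]
wrist_force: [0.9, -0.3, -0.4]
opening: 0.1
grip_force: 0.0
```

```bash
python3 g.py "(502,271,110)" "(502,271,88)"  "(502,271,83)"
```

```text
t 2.1 [498.7 266.3 121.1] q [ 5.000e-04  9.845e-01  1.756e-01 -5.000e-03] F [ 0.9 -0.3 -0.4] open 0.1 j [ 0.28  0.51  1.51 -0.    1.13  1.5 ]
(502,271,110) [ 0.0065 -0.0044  0.0147]
(502,271,88) [ 0.0068 -0.0044  0.044 ]
(502,271,83) [ 0.0069 -0.0044  0.0507]
```

Emit:
carry_out --delta_pos '[[0.006, -0.004, 0.0], [0.006, -0.004, 0.0], [0.006, -0.004, 0.01], [0.006, -0.004, 0.02], [0.006, -0.004, 0.02], [0.006, -0.004, 0.02]]' --twist '[[0, 0, 0], [0, 0, 0], [0, 0, 0], [0, 0, 0], [0, 0, 0], [0, 0, 0]]' --jaw '[1, 1, 1, 1, 1, 1]'

```text
time: 2.6
position: [504.4, 271.2, 111.2]
eef_rot: [0.0, 0.984, 0.175, -0.0]
wrist_force: [0.1, -0.9, 0.5]
opening: 0.0
grip_force: 0.0
```

```bash
python3 g.py "(502,271,88)"  "(502,271,83.5)"
python3 - <<'E'
from cell import cams
import cv2,numpy as np
a=cams.capture("top")["image"][150:230,200:280];b=cams.capture("scene")["image"][140:220,370:450]
cv2.imwrite("pics/b1.png",np.hstack([cv2.resize(x,(400,400)) for x in(a,b)])[:,:,::-1])
E
```

```text
t 2.6 [504.4 271.2 111.2] q [ 0.000e+00  9.845e-01  1.754e-01 -3.000e-04] F [ 0.1 -0.9  0.5] open 0.0 j [0.29 0.53 1.5  0.   1.11 1.51]
(502,271,88) [-0.003  -0.0009  0.0309]
(502,271,83.5) [-0.003  -0.0009  0.0369]
```

View pics/b1.png

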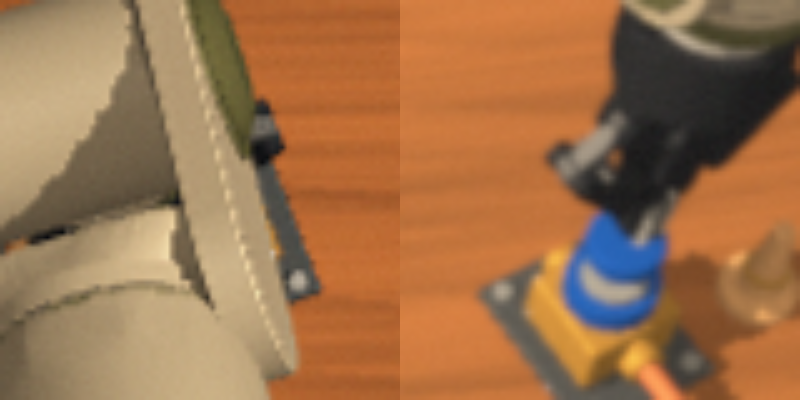

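In the scene crop the fingertips sit just above the blue cap, and the cone is clear. I'm pressing slowly.

Emit:
carry_out --delta_pos '[[-0.003, 0, 0.004], [-0.003, 0, 0.008], [-0.003, 0, 0.012], [-0.003, 0, 0.016], [-0.003, 0, 0.02], [-0.003, 0, 0.024], [-0.003, 0, 0.028], [-0.003, 0, 0.031]]' --twist '[[0, 0, 0], [0, 0, 0], [0, 0, 0], [0, 0, 0], [0, 0, 0], [0, 0, 0], [0, 0, 0], [0, 0, 0]]' --jaw '[1, 1, 1, 1, 1, 1, 1, 1]'

```text
time: 3.37
position: [502.4, 270.5, 87.9]
eef_rot: [-0.0, 0.984, 0.175, 0.0]
wrist_force: [-1.2, -0.0, 3.5]
opening: 0.3
grip_force: 1.7
```

Emit:
carry_out --delta_pos '[[0, 0, 0.002], [0, 0, 0.0035], [0, 0, 0.0035], [0, 0, 0.0035]]' --twist '[[0, 0, 0], [0, 0, 0], [0, 0, 0], [0, 0, 0]]' --jaw '[1, 1, 1, 1]'

```text
time: 3.7
position: [502.4, 270.5, 85.5]
eef_rot: [-0.0, 0.984, 0.175, 0.0]
wrist_force: [-0.7, -0.5, 3.8]
opening: -0.1
grip_force: 1.5
```

Force is still at the sliding level of about 3.5 N, so I'm going a bit deeper in small steps.

Emit:
carry_out --delta_pos '[[0, 0, 0.001], [0, 0, 0.002], [0, 0, 0.002], [0, 0, 0.002]]' --twist '[[0, 0, 0], [0, 0, 0], [0, 0, 0], [0, 0, 0]]' --jaw '[1, 1, 1, 1]'

```text
time: 4.03
position: [502.5, 270.5, 84.2]
eef_rot: [-0.0, 0.984, 0.175, 0.0]
wrist_force: [-1.3, -0.4, 5.5]
opening: 0.0
grip_force: 2.8
```

Emit:
carry_out --delta_pos '[[0, 0, 0.001], [0, 0, 0.001], [0, 0, 0.001]]' --twist '[[0, 0, 0], [0, 0, 0], [0, 0, 0]]' --jaw '[1, 1, 1]'

```text
time: 4.28
position: [502.5, 270.5, 83.6]
eef_rot: [-0.0, 0.984, 0.175, 0.0]
wrist_force: [-3.1, -0.8, 6.1]
opening: 0.1
grip_force: 3.4
```

Force is rising at 2 N/mm, so blue is at its end stop. One more 0.7 mm, then straight up.

Emit:
carry_out --delta_pos '[[0, 0, 0.001], [0, 0, 0.001], [0, 0, 0.001]]' --twist '[[0, 0, 0], [0, 0, 0], [0, 0, 0]]' --jaw '[1, 1, 1]'

```text
time: 4.53
position: [502.4, 270.5, 82.9]
eef_rot: [-0.0, 0.984, 0.176, 0.0]
wrist_force: [-2.5, -1.8, 7.5]
opening: -0.0
grip_force: 4.0
```

Emit:
carry_out --delta_pos '[[0, 0, -0.01], [0, 0, -0.03], [0, 0, -0.07], [0, 0, -0.12], [0, 0, -0.12], [0, 0, -0.12]]' --twist '[[0, 0, 0], [0, 0, 0], [0, 0, 0], [0, 0, 0], [0, 0, 0], [0, 0, 0]]' --jaw '[1, 1, 1, 1, 1, 1]'

```text
time: 5.03
position: [503.2, 270.8, 174.3]
eef_rot: [-0.0, 0.984, 0.175, 0.002]
wrist_force: [0.5, -0.7, -0.7]
opening: 0.1
grip_force: 0.0
```

```bash
python3 g.py "(536.5,-295,173)"
```

```text
t 5.03 [503.2 270.8 174.3] q [-3.000e-04  9.845e-01  1.755e-01  2.000e-03] F [ 0.5 -0.7 -0.7] open 0.1 j [0.29 0.46 1.44 0.   1.24 1.51]
(536.5,-295,173) [-0.2189  0.7232  0.001 ]
```

Emit:
carry_out --delta_pos '[[-0.219, 0.723, 0], [-0.219, 0.723, 0], [-0.219, 0.723, 0], [-0.219, 0.723, 0], [-0.219, 0.723, 0], [-0.219, 0.723, 0], [-0.219, 0.723, 0], [-0.219, 0.723, 0]]' --twist '[[0, 0, 0], [0, 0, 0], [0, 0, 0], [0, 0, 0], [0, 0, 0], [0, 0, 0], [0, 0, 0], [0, 0, 0]]' --jaw '[1, 1, 1, 1, 1, 1, 1, 1]'

```text
time: 5.7
position: [521.1, -64.1, 171.3]
eef_rot: [-0.001, 0.984, 0.175, -0.001]
wrist_force: [1.5, -0.6, -0.1]
opening: -0.1
grip_force: 0.0
```

```bash
python3 g.py "(536.5,-295,173)"
```

```text
t 5.7 [521.1 -64.1 171.3] q [-5.000e-04  9.845e-01  1.755e-01 -8.000e-04] F [ 1.5 -0.6 -0.1] open -0.1 j [-0.35  0.37  1.58  0.    1.19  0.87]
(536.5,-295,173) [-0.0871  0.296  -0.0025]
```

Emit:
carry_out --delta_pos '[[-0.087, 0.294, 0], [-0.087, 0.294, 0], [-0.087, 0.294, 0], [-0.087, 0.294, 0], [-0.087, 0.294, 0], [-0.087, 0.294, 0], [-0.087, 0.294, 0], [-0.087, 0.294, 0]]' --twist '[[0, 0, 0], [0, 0, 0], [0, 0, 0], [0, 0, 0], [0, 0, 0], [0, 0, 0], [0, 0, 0], [0, 0, 0]]' --jaw '[1, 1, 1, 1, 1, 1, 1, 1]'

```text
time: 6.37
position: [536.2, -292.3, 170.7]
eef_rot: [-0.001, 0.985, 0.175, -0.001]
wrist_force: [0.3, 0.8, -0.4]
opening: 0.0
grip_force: 0.0
```

```bash
python3 g.py "(536.5,-295,110)"
```

```text
t 6.37 [ 536.2 -292.3  170.7] q [-1.100e-03  9.846e-01  1.746e-01 -8.000e-04] F [ 0.3  0.8 -0.4] open 0.0 j [-0.69  0.55  1.31  0.    1.29  0.53]
(536.5,-295,110) [-0.0008  0.0037  0.081 ]
```

Emit:
carry_out --delta_pos '[[-0.001, 0.002, 0.03], [-0.001, 0.002, 0.06], [-0.001, 0.002, 0.08], [-0.001, 0.002, 0.08], [-0.001, 0.002, 0.08], [-0.001, 0.002, 0.08]]' --twist '[[0, 0, 0], [0, 0, 0], [0, 0, 0], [0, 0, 0], [0, 0, 0], [0, 0, 0]]' --jaw '[1, 1, 1, 1, 1, 1]'

```text
time: 6.87
position: [537.2, -292.9, 113.5]
eef_rot: [0.001, 0.984, 0.176, 0.0]
wrist_force: [0.1, 0.0, 0.2]
opening: -0.3
grip_force: 0.0
```

```bash
python3 g.py "(536.5,-295,88)"
python3 - <<'E'
from cell import cams
import cv2,numpy as np
a=cams.capture("top")["image"][135:235,190:290];b=cams.capture("scene")["image"]
cv2.imwrite("pics/r1.png",np.hstack([cv2.resize(x,(400,400)) for x in(b[140:240,370:470],b[190:290,130:230])])[:,:,::-1])
E
```

```text
t 6.87 [ 537.2 -292.9  113.5] q [5.000e-04 9.844e-01 1.759e-01 5.000e-04] F [0.1 0.  0.2] open -0.3 j [-0.69  0.61  1.37  0.    1.16  0.53]
(536.5,-295,88) [-0.0019  0.0022  0.034 ]
```

View pics/r1.png

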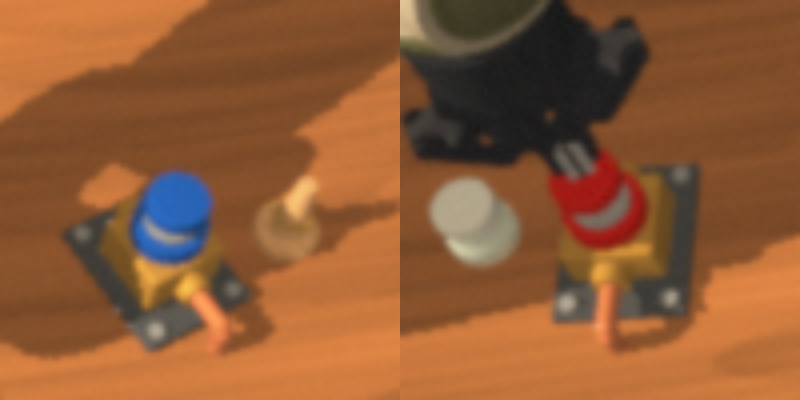

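The blue cap now sits low on its collar, with the grey gap narrower. The fingertips are over the red cap and the jar is clear. I'm pressing red.

Emit:
carry_out --delta_pos '[[-0.001, 0.002, 0.005], [-0.001, 0.002, 0.01], [-0.001, 0.002, 0.015], [-0.001, 0.002, 0.019], [-0.001, 0.002, 0.023], [-0.001, 0.002, 0.027], [-0.001, 0.002, 0.031], [-0.001, 0.002, 0.034]]' --twist '[[0, 0, 0], [0, 0, 0], [0, 0, 0], [0, 0, 0], [0, 0, 0], [0, 0, 0], [0, 0, 0], [0, 0, 0]]' --jaw '[1, 1, 1, 1, 1, 1, 1, 1]'

```text
time: 7.63
position: [536.5, -295.0, 86.7]
eef_rot: [-0.0, 0.984, 0.175, -0.0]
wrist_force: [-2.1, 0.7, 3.0]
opening: 0.3
grip_force: 1.7
```

Emit:
carry_out --delta_pos '[[0, 0, 0.002], [0, 0, 0.0035], [0, 0, 0.0035], [0, 0, 0.0035]]' --twist '[[0, 0, 0], [0, 0, 0], [0, 0, 0], [0, 0, 0]]' --jaw '[1, 1, 1, 1]'

```text
time: 7.97
position: [536.5, -295.1, 84.5]
eef_rot: [0.0, 0.984, 0.175, -0.0]
wrist_force: [-2.7, 1.0, 4.6]
opening: 0.0
grip_force: 2.4
```

Emit:
carry_out --delta_pos '[[0, 0, 0.001], [0, 0, 0.001], [0, 0, 0.001]]' --twist '[[0, 0, 0], [0, 0, 0], [0, 0, 0]]' --jaw '[1, 1, 1]'

```text
time: 8.22
position: [536.5, -295.1, 84.0]
eef_rot: [0.0, 0.984, 0.176, 0.0]
wrist_force: [-2.7, 1.5, 5.8]
opening: 0.5
grip_force: 3.0
```

Emit:
carry_out --delta_pos '[[0, 0, 0.001], [0, 0, 0.001], [0, 0, 0.001]]' --twist '[[0, 0, 0], [0, 0, 0], [0, 0, 0]]' --jaw '[1, 1, 1]'

```text
time: 8.47
position: [536.5, -295.1, 83.3]
eef_rot: [0.0, 0.984, 0.176, 0.0]
wrist_force: [-3.5, 1.8, 7.4]
opening: -0.1
grip_force: 3.6
```

Red is at its end stop, so I'm lifting and going on to yellow.

Emit:
carry_out --delta_pos '[[0, 0, -0.01], [0, 0, -0.03], [0, 0, -0.07], [0, 0, -0.12], [0, 0, -0.12], [0, 0, -0.12]]' --twist '[[0, 0, 0], [0, 0, 0], [0, 0, 0], [0, 0, 0], [0, 0, 0], [0, 0, 0]]' --jaw '[1, 1, 1, 1, 1, 1]'

```text
time: 8.97
position: [537.3, -295.6, 175.0]
eef_rot: [0.002, 0.984, 0.176, 0.002]
wrist_force: [0.1, -0.4, -0.7]
opening: -0.1
grip_force: 0.0
```

```bash
python3 g.py "(508.5,1,173)"
```

```text
t 8.97 [ 537.3 -295.6  175. ] q [0.0018 0.9845 0.1755 0.0015] F [ 0.1 -0.4 -0.7] open -0.1 j [-0.69  0.55  1.3   0.    1.29  0.52]
(508.5,1,173) [ 0.1006 -0.3844  0.0014]
```

Emit:
carry_out --delta_pos '[[0.1, -0.384, 0], [0.1, -0.384, 0], [0.1, -0.384, 0], [0.1, -0.384, 0], [0.1, -0.384, 0], [0.1, -0.384, 0], [0.1, -0.384, 0], [0.1, -0.384, 0]]' --twist '[[0, 0, 0], [0, 0, 0], [0, 0, 0], [0, 0, 0], [0, 0, 0], [0, 0, 0], [0, 0, 0], [0, 0, 0]]' --jaw '[1, 1, 1, 1, 1, 1, 1, 1]'

```text
time: 9.63
position: [505.8, 6.4, 171.9]
eef_rot: [-0.001, 0.984, 0.178, -0.001]
wrist_force: [0.2, 0.5, -0.3]
opening: 0.1
grip_force: 0.0
```

```bash
python3 g.py "(508.5,1,110)"
```

```text
t 9.63 [505.8   6.4 171.9] q [-1.100e-03  9.841e-01  1.777e-01 -9.000e-04] F [ 0.2  0.5 -0.3] open 0.1 j [-0.22  0.33  1.64  0.    1.18  0.99]
(508.5,1,110) [0.001  0.0082 0.0825]
```

Emit:
carry_out --delta_pos '[[0, 0, 0], [0, 0, 0], [0, 0, 0.03], [0, 0, 0.06], [0, 0, 0.08], [0, 0, 0.08], [0, 0, 0.08], [0, 0, 0.08]]' --twist '[[0, 0, 0], [0, 0, 0], [0, 0, 0], [0, 0, 0], [0, 0, 0], [0, 0, 0], [0, 0, 0], [0, 0, 0]]' --jaw '[1, 1, 1, 1, 1, 1, 1, 1]'

```text
time: 10.3
position: [508.0, 0.1, 113.6]
eef_rot: [0.0, 0.985, 0.175, 0.001]
wrist_force: [-0.0, -0.0, 0.9]
opening: 0.0
grip_force: 0.0
```

```bash
python3 g.py "(508.5,1,88)"
python3 - <<'E'
from cell import cams
import cv2,numpy as np
b=cams.capture("scene")["image"]
cv2.imwrite("pics/y1.png",np.hstack([cv2.resize(x,(400,400)) for x in(b[160:260,250:350],b[190:290,130:230])])[:,:,::-1])
E
```

```text
t 10.3 [5.080e+02 1.000e-01 1.136e+02] q [3.000e-04 9.846e-01 1.749e-01 6.000e-04] F [-0.  -0.   0.9] open 0.0 j [-0.23  0.4   1.7  -0.    1.03  0.99]
(508.5,1,88) [ 0.001  -0.0009  0.0341]
```

View pics/y1.png

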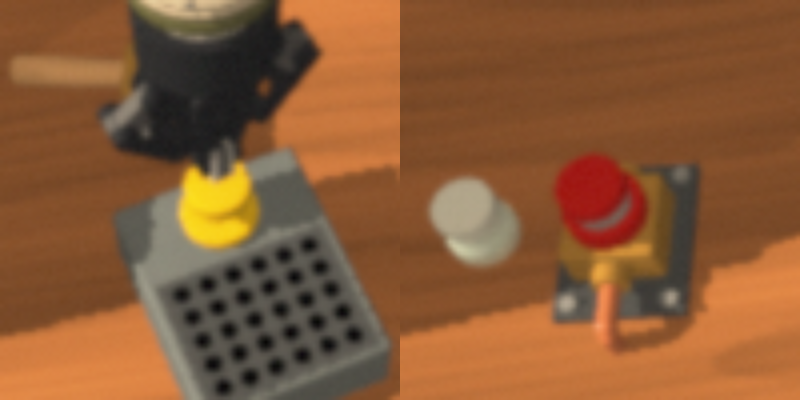

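The fingertips are over the yellow cap, red is down and the jar hasn't moved. I'm pressing yellow.

Emit:
carry_out --delta_pos '[[0, 0, 0.005], [0, 0, 0.01], [0, 0, 0.015], [0, 0, 0.019], [0, 0, 0.023], [0, 0, 0.027], [0, 0, 0.031], [0, 0, 0.034]]' --twist '[[0, 0, 0], [0, 0, 0], [0, 0, 0], [0, 0, 0], [0, 0, 0], [0, 0, 0], [0, 0, 0], [0, 0, 0]]' --jaw '[1, 1, 1, 1, 1, 1, 1, 1]'

```text
time: 11.02
position: [507.4, 1.2, 87.1]
eef_rot: [-0.0, 0.984, 0.176, -0.0]
wrist_force: [-1.5, 1.2, 3.3]
opening: -0.3
grip_force: 1.7
```

Emit:
carry_out --delta_pos '[[0, 0, 0.002], [0, 0, 0.0035], [0, 0, 0.0035], [0, 0, 0.0035]]' --twist '[[0, 0, 0], [0, 0, 0], [0, 0, 0], [0, 0, 0]]' --jaw '[1, 1, 1, 1]'

```text
time: 11.35
position: [507.4, 1.2, 84.8]
eef_rot: [-0.0, 0.984, 0.176, 0.0]
wrist_force: [-0.8, 0.3, 4.9]
opening: -0.1
grip_force: 2.1
```

Emit:
carry_out --delta_pos '[[0, 0, 0.001], [0, 0, 0.001], [0, 0, 0.001]]' --twist '[[0, 0, 0], [0, 0, 0], [0, 0, 0]]' --jaw '[1, 1, 1]'

```text
time: 11.6
position: [507.4, 1.1, 84.1]
eef_rot: [0.0, 0.984, 0.175, 0.0]
wrist_force: [-2.6, 0.9, 5.7]
opening: 0.1
grip_force: 2.8
```

Emit:
carry_out --delta_pos '[[0, 0, 0.0012], [0, 0, 0.0012], [0, 0, 0.0012]]' --twist '[[0, 0, 0], [0, 0, 0], [0, 0, 0]]' --jaw '[1, 1, 1]'

```text
time: 11.85
position: [507.4, 1.1, 83.3]
eef_rot: [0.0, 0.984, 0.176, 0.0]
wrist_force: [-1.9, 1.3, 7.2]
opening: 0.1
grip_force: 3.6
```

Emit:
carry_out --delta_pos '[[0, 0, -0.01], [0, 0, -0.03], [0, 0, -0.07], [0, 0, -0.12], [-0.15, 0, -0.2], [-0.15, 0, -0.2], [-0.15, 0, -0.2], [-0.15, 0, -0.2]]' --twist '[[0, 0, 0], [0, 0, 0], [0, 0, 0], [0, 0, 0], [0, 0, 0], [0, 0, 0], [0, 0, 0], [0, 0, 0]]' --jaw '[1, 1, 1, 1, 1, 1, 1, 1]'

```text
time: 12.52
position: [399.3, -38.8, 236.4]
eef_rot: [0.002, 0.985, 0.175, 0.002]
wrist_force: [1.4, -0.5, 0.9]
opening: 0.0
grip_force: 0.0
```

Emit:
carry_out --delta_pos '[[0, 0, 0], [0, 0, 0], [0, 0, 0]]' --twist '[[0, 0, 0], [0, 0, 0], [0, 0, 0]]' --jaw '[1, 1, 1]'

```text
time: 12.77
position: [402.3, -37.5, 232.3]
eef_rot: [-0.0, 0.984, 0.176, -0.001]
wrist_force: [0.3, -0.7, 0.8]
opening: -0.0
grip_force: 0.0
```

```bash
python3 g.py
python3 - <<'E'
from cell import cams
import cv2,numpy as np
b=cams.capture("scene")["image"];a=np.load("pics/scene0.npz")["image"]
cv2.imwrite("pics/end.png",np.vstack([cv2.resize(x[150:290,120:480],(740,288)) for x in(a,b)])[:,:,::-1])
E
```

```text
t 12.77 [402.3 -37.5 232.3] q [-4.000e-04  9.845e-01  1.756e-01 -5.000e-04] F [ 0.3 -0.7  0.8] open -0.0 j [-0.39  0.04  1.82  0.    1.28  0.83]
```

View pics/end.png

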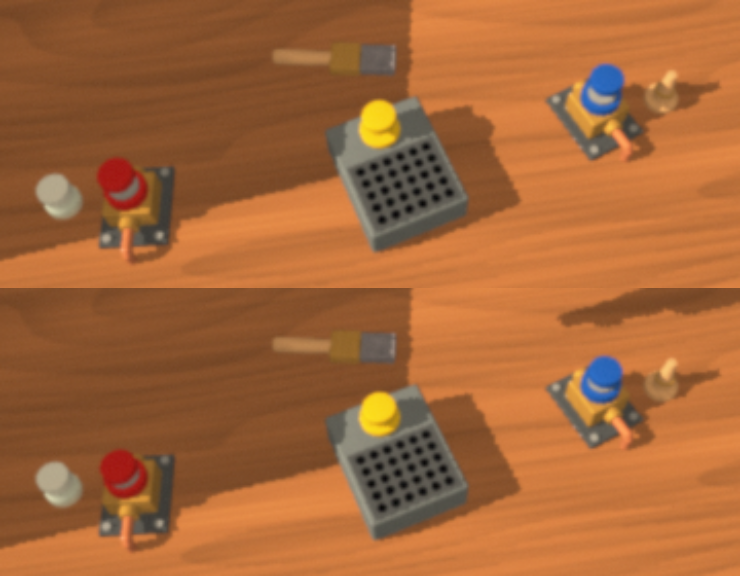

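Comparing before and after, all three caps are lower, and the extractor, jar, cone and brush are where they were. The gripper is clear of everything.

```bash
python3 -c "from cell import r;print(r.finish_job())"
```

```text
the job is handed in; nothing more can be done
None
```

The blue, red and yellow buttons were pressed fully down in that order, each reading under 8 N; nothing else moved in the before/after images, the gripper finished clear, and the job was handed in at about 13 s.

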